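Find the socket and click it onto the ratchet

TASK

Get the ratchet ready for the microscope's base bolts: its steel socket stands under the cover of one of the three identical pots. Lift covers until you find it, standing each cover you take off upright on the bench, then push the socket straight onto the ratchet's slanting square drive until the spring ball clicks in and the socket sits fully home against the ratchet head, and let go. Leave the other parts in their pots and do not shift the timer, dish and note block.

Things in the scene. Friction and masses are not known exactly. Their poses are not given: they have to be found in the camera images.
- socket_center (a point): Steel socket, 46 mm long, 90 g, standing mouth down on the floor of pot_a under cover_a. This point: its centre, on its axis, 23 mm above the mouth; z runs from mouth to nut end, up at the start. The 31 mm next to the nut end is a rounded square body with flats 24 mm apart that face x and y (grasp there); the 13 mm next to the mouth is a round collar, 26 mm diameter.
- socket_mouth (a point): Centre of the socket's mouth, 23 mm below socket_center, same axes. Square hole, sides facing x and y, 13.5 mm wide, 20 mm deep, its lead-in 3.5 mm high and 17.5 mm wide at the mouth; a groove for the ball runs round inside, 5 to 10 mm from the mouth. Any quarter turn fits. Fully home, this point meets drive_seat and the z axes agree.
- drive_seat (a point): Foot of the ratchet's square drive, on the face of the round ratchet head (37 mm diameter), some 135 mm above the bench. z runs out along the drive, 28 degrees from vertical, leaning towards the robot; x and y out of the drive's faces. Drive: 12.7 mm square, 17 mm long, tip bevelled 2 mm; it turns about z with light drag (0.08 N m), and starts turned by up to 23 degrees.
- wrench_rest: Sloped grey bench rest, fixed, 210 x 88 mm (120 over its feet), slope up to 125 mm high, with the ratchet clipped in it, which cannot move in it. Origin under its centre; +x up the slope, away from the robot. The ratchet's handle runs down the slope towards the robot and stays below the level of the head's face. Without turning, the drive's x and y lie along the rest's up-slope and sideways directions.
- detent_ball (a joint): Brass-coloured spring ball, 6 mm diameter, in the -x face (towards the robot) of the drive, 7 mm above the seat. Value in m: 0 fully out (2.2 mm proud), growing to 0.0026 as it is pressed in. The socket's lead-in presses it in against some 8 N of spring, which takes a push of 8 to 10 N along the drive, 7 to 3 mm before home; in the groove it springs back to within 0.0003 of 0.
- pot_a: One of three identical dark shallow pots, fixed to the bench, in any order; this one holds the socket. Origin under its centre; x and y along its sides. 66 mm square flange 4 mm thick, which is also its floor (top at 4 mm); on it a square rim, 52 mm outside, 47 mm inside, up to 14 mm above the bench.
- cover_a: Loose deep grey cover on pot_a, 66 mm square, 58 mm high without its knob, 60 mm inside, 60 g. Origin at the centre of its open underside, which rests on the pot's flange 4 mm above the bench; z up. It lifts straight off; raise it 65 mm to clear what stands in the pot.
- knob_a (a point): Centre of the dark knob on cover_a: 22 mm diameter, 20 mm high, on the middle of the cover's top; this point is 68 mm above the cover's underside, 10 mm above its top and 10 mm below the knob's top.
- pot_b: One of three identical dark shallow pots, fixed to the bench, in any order; this one holds a spare eyepiece. Origin under its centre; x and y along its sides. 66 mm square flange 4 mm thick, which is also its floor (top at 4 mm); on it a square rim, 52 mm outside, 47 mm inside, up to 14 mm above the bench.
- cover_b: Loose deep grey cover on pot_b, 66 mm square, 58 mm high without its knob, 60 mm inside, 60 g. Origin at the centre of its open underside, which rests on the pot's flange 4 mm above the bench; z up. It lifts straight off; raise it 65 mm to clear what stands in the pot.
- knob_b (a point): Centre of the dark knob on cover_b: 22 mm diameter, 20 mm high, on the middle of the cover's top; this point is 68 mm above the cover's underside, 10 mm above its top and 10 mm below the knob's top.
- pot_c: One of three identical dark shallow pots, fixed to the bench, in any order; this one holds a dust cap. Origin under its centre; x and y along its sides. 66 mm square flange 4 mm thick, which is also its floor (top at 4 mm); on it a square rim, 52 mm outside, 47 mm inside, up to 14 mm above the bench.
- cover_c: Loose deep grey cover on pot_c, 66 mm square, 58 mm high without its knob, 60 mm inside, 60 g. Origin at the centre of its open underside, which rests on the pot's flange 4 mm above the bench; z up. It lifts straight off; raise it 65 mm to clear what stands in the pot.
- knob_c (a point): Centre of the dark knob on cover_c: 22 mm diameter, 20 mm high, on the middle of the cover's top; this point is 68 mm above the cover's underside, 10 mm above its top and 10 mm below the knob's top.
- eyepiece_center (a point): Centre of the black spare eyepiece, 32 mm diameter, 40 mm high, in pot_b. To be left there.
- cap_center (a point): Centre of the black dust cap, 42 mm diameter, 9 mm high, in pot_c. To be left there.
- timer: Bench timer, 60 x 68 x 30 mm, bystander; origin under its centre.
- petri_dish: Covered petri dish, 62 mm diameter, 14 mm high, bystander; origin under its centre.
- sticky_notes: Yellow note block, 76 x 76 x 14 mm, bystander; origin under its centre.
Mind the look-alikes: they are no part of the job. What is shaped like the cover_b but yellow is not meant.

How it is judged (in metres and radians):
On the way, in this order (a step that is already met when the one before it is completed fails the run):
1. the cover is lifted off the pot that holds the socket (distance between cover_a and pot_a above 0.06 m), for 0.1 s.
2. the socket is lifted out of its pot (distance between socket_mouth and pot_a above 0.05 m), for 0.1 s.
3. the socket is home on the square drive and the ball has sprung out into its groove (z of socket_mouth in the frame of drive_seat between -0.003 and 0.002 m and distance between socket_mouth and drive_seat below 0.003 m and angle between the z axis of socket_mouth and the z axis of drive_seat, either way round below 0.09 rad and value of joint detent_ball below 0.0008 m), for 0.2 s.
At the end, for the whole second after the job is handed in: The socket is on the drive, its mouth within 2 mm of the head face (3 mm overall) and its axis within 5 degrees, the ball back out to within 0.8 mm; all three covers stand upright (6 degrees) and still, on the bench or on their pots; nothing is held (all of step 3 and linear speed of each of socket, cover_a, cover_b, cover_c below 0.02 m/s and angle between each of cover_a, cover_b, cover_c's own z axis and vertical below 0.1 rad and height (world z) of cover_a between -0.006 and 0.01 m and height (world z) of cover_b between -0.006 and 0.01 m and height (world z) of cover_c between -0.006 and 0.01 m); the robot touches nothing.
It fails at once if the spare eyepiece is moved by more than 40 mm (distance of eyepiece_center from where it was at the start of the episode above 0.04 m).
It fails at once if the dust cap is moved by more than 40 mm (distance of cap_center from where it was at the start of the episode above 0.04 m).
It fails at once if the timer is moved by more than 30 mm (distance of timer from where it was at the start of the episode above 0.03 m).
It fails at once if the petri dish is moved by more than 30 mm (distance of petri_dish from where it was at the start of the episode above 0.03 m).
It fails at once if the note block is moved by more than 30 mm (distance of sticky_notes from where it was at the start of the episode above 0.03 m).
It also fails if it takes over 64 s, if anything falls off the work surface, if the arm or the gripper's body presses on something with over 40 N, if the wrist force passes 120 N, or if a joint passes its speed limit or range.

ROBOT

A 6-joint arm with a two-finger parallel gripper is mounted at the origin on a cart in front of the work surface, level with it; the furniture and walls round the work are solid. World frame = base frame: x ahead of the robot, y to its left, z up, the work surface at z = 0. Lengths are in m, angles in degrees, forces in N, time in s.
With the tool pointing down it reaches from about 0.325 to 0.775 m from the base axis. Payload 5.5 kg.
Tool frame: the origin (TCP) lies at the centre of the arm's flange, where the gripper is bolted on; the fingertips stand 182 mm ahead of it and the grasp point (between the pads) lies 163 mm ahead of it; z points along the fingers, y is the direction in which the jaws open and shut (so a half turn about z gives the same grasp; the last joint's range is limited). The gripper opens to 88 mm and grips with 3 to 60 N. Pads are 20 mm wide; open, the fingers measure 115 mm over their backs; the gripper's body (75 mm by 178 mm) begins 61 mm behind the grasp point.
Start: joints at [-70.17, 5.22, 70.514, -0, 104.267, -3.249], TCP at [0.235, -0.552, 0.405] pointing down, gripper open.
Joint ranges: [-164.24, 164.24], [-49.07, 125.15], [9.68, 141.18], [-86.29, 266.29], [3.28, 154.24], [-151.56, 151.56]. Speed limits (degrees/s): [147.25, 147.25, 172.46, 180, 180, 180].

INTERFACE

Orientations are given as [roll, pitch, yaw] about the fixed x, y, z axes, in that order (R = Rz(yaw) Ry(pitch) Rx(roll)).
In Python, from station import r gives the robot as it stands. The module is installed in compiled form; this text tells all that it offers. Calls block until the motion is done:
- r.reach(position, orientation): joint-space move of the TCP to a pose.
- r.servo_line(position, rotation=None, speed=0.15): straight line of the TCP; rotation=None keeps the orientation; speed is the mean speed in m/s.
- r.move_joints(angles): joint-space move.
- r.let_go() and r.grab(squeeze=None): open the fingers fully, or close them until they stop; squeeze is the grip in N (None keeps the last).
- r.wait(seconds).
- r.inverse_kinematics(position, orientation): joint angles nearest the present ones, or None.
- r.sense(): the state.
- r.snapshot(name): name is "scene" or "top"; returns a dict with "frame" (384x512x3 uint8, red, green, blue), "fx", "fy", "cx", "cy" (pixels), "R" (3x3) and "t" (3): a world point X has camera coordinates R X + t. Camera axes: x right, y down, z forward; pixel columns grow to the right and rows downward; lengths in m; the calibration is good to about 2 mm. A picture is of the moment at which its call begins. There is no depth.
A pose or a line that the arm cannot do raises r.IKError and nothing moves.
- r.hand_in(): hands the job in, once; it reports no verdict.
The state is a dict: "clock": time; "joints": joint angles; "joint_vel": joint speeds; "joint_torque": joint torques, N m; "tcp_pos": TCP position; "orientation": TCP orientation; "contact_force": force on the tool from outside, world axes, zero at the start; "torque": the same for the moment, N m; "opening": finger opening in m.
Only numpy, scipy, OpenCV 4.12 (cv2) and the standard library are available. Lean on these libraries where they do the work, as an engineer would, in place of code of your own. Each camera call takes 0.05 s, during which the arm holds its last target.

## Working session

There is one attempt and no reset: what is moved stays moved. The work goes in short steps, each a Python script; the robot and the scene stay as the last script left them, time stands still between calls to the robot, and variables do not carry over. Pictures are saved under pics/ and viewed, and the job is handed in when it is done.

```bash
mkdir -p pics
python3 - <<'E'
from station import r
import cv2,numpy as np,pickle
print(r.sense())
d={}
for n in("scene","top"):
    s=r.snapshot(n); d[n]=s
    cv2.imwrite(f"pics/{n}0.png",cv2.resize(s["frame"][:,:,::-1],(800,600),interpolation=cv2.INTER_CUBIC))
    print(n,s["fx"],s["fy"],s["cx"],s["cy"],s["R"],s["t"])
pickle.dump(d,open("s0.pkl","wb"))
E
```

```text
{'clock': 0.0, 'joints': array([-7.01688991e+01,  5.26274203e+00,  7.05812867e+01,  7.41703330e-05,
        1.04267705e+02, -3.24999322e+00]), 'joint_vel': array([-0.08230067,  0.06185229,  0.04830023, -0.0374679 , -0.10483067,
       -0.02725094]), 'joint_torque': array([ 3.12584787e-03, -4.46444786e+01, -4.06448722e+01,  7.01691443e-02,
        2.92745756e-02, -1.78635478e-04]), 'tcp_pos': array([ 0.23522369, -0.55202573,  0.40351622]), 'orientation': array([-1.79888450e+02, -6.40626676e-03,  2.30811061e+01]), 'contact_force': array([ 0.12868933, -0.15007595,  0.62361915]), 'torque': array([0.00117742, 0.00454163, 0.00734656]), 'opening': 0.0879977726733044}
scene 348.26309202724457 348.26309202724457 263.8133533262095 202.01834409504852 [[ 0.84825658 -0.52916367 -0.02113255]
 [-0.37798839 -0.57700672 -0.7240083 ]
 [ 0.37092527  0.62213267 -0.68946747]] [-0.50985005  0.30025496  0.71962338]
top 465.9295400720162 465.9295400720162 255.17544243670437 188.91942788333856 [[-0.00773822 -0.99996585  0.00290091]
 [-0.99202676  0.0073118  -0.1258151 ]
 [ 0.12578959 -0.00385136 -0.99204947]] [-0.00722605  0.57974587  1.21984691]
```

View pics/scene0.png

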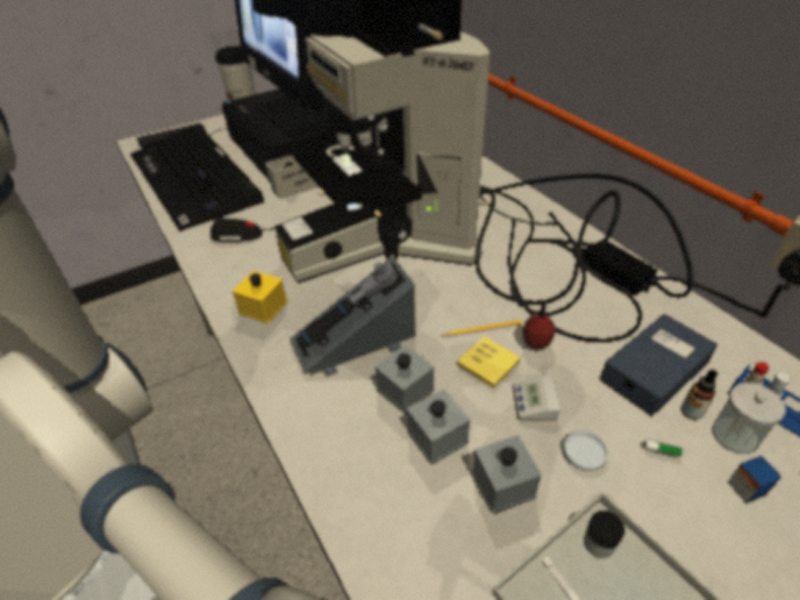

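View pics/top0.png

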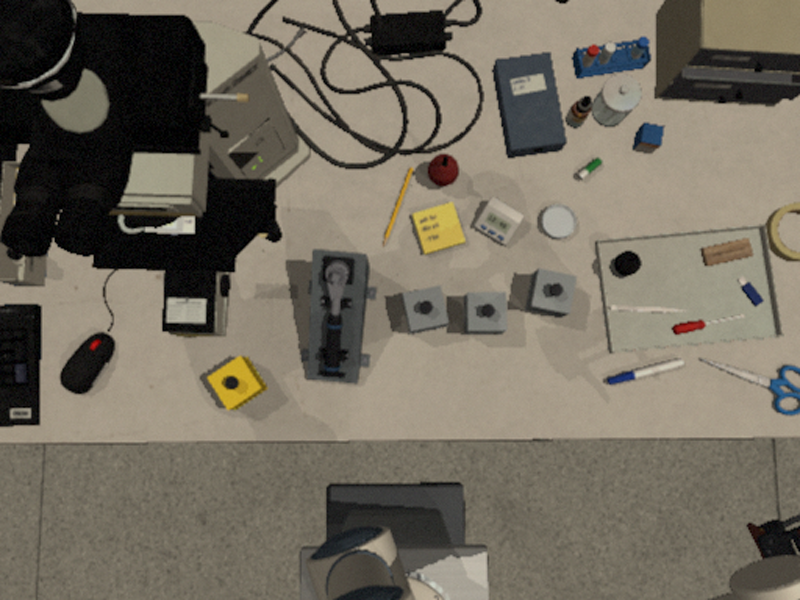

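The grey covers are at top-view pixels (425,308), (487,311) and (553,290). The yellow look-alike at (232,383) isn't grey, so it's not meant. I'll enlarge to confirm.

```bash
cat > h.py <<'E'
import numpy as np,cv2,pickle
from scipy.spatial.transform import Rotation as Ro
def proj(s,X):
    X=np.atleast_2d(X); c=X@np.array(s["R"]).T+np.array(s["t"])
    return np.c_[s["fx"]*c[:,0]/c[:,2]+s["cx"],s["fy"]*c[:,1]/c[:,2]+s["cy"]]
def ray_z(s,uv,z):
    d=np.array([(uv[0]-s["cx"])/s["fx"],(uv[1]-s["cy"])/s["fy"],1.])
    R=np.array(s["R"]);o=-R.T@np.array(s["t"]);d=R.T@d
    return o+d*(z-o[2])/d[2]
def crop(s,u0,v0,u1,v1,k,name,pts=None,lines=()):
    im=s["frame"][v0:v1,u0:u1,::-1]
    im=cv2.resize(im,None,fx=k,fy=k,interpolation=cv2.INTER_CUBIC)
    def P(p): return tuple(int(round(a)) for a in ((np.array(p)+.5-[u0,v0])*k-.5))
    for L in lines:
        q=proj(s,L)
        for a,b in zip(q[:-1],q[1:]): cv2.line(im,P(a),P(b),(0,0,255),1,cv2.LINE_AA)
    # ticks every 10 px
    for u in range((u0+9)//10*10,u1,10): cv2.line(im,P((u,v0)),(P((u,v0))[0],5),(0,255,0),1); cv2.putText(im,str(u),(P((u,v0))[0],15),0,.35,(0,255,0),1)
    for v in range((v0+9)//10*10,v1,10): cv2.putText(im,str(v),(0,P((u0,v))[1]),0,.35,(0,255,0),1)
    cv2.imwrite("pics/"+name,im)
def sq(x,y,z,yaw,w):
    c,s=np.cos(yaw),np.sin(yaw); h=w/2
    return np.array([[x+c*a*h-s*b*h,y+s*a*h+c*b*h,z] for a,b in((1,1),(-1,1),(-1,-1),(1,-1),(1,1))])
def circ(x,y,z,rad): 
    t=np.linspace(0,2*np.pi,25);return np.c_[x+rad*np.cos(t),y+rad*np.sin(t),z+0*t]
E
python3 - <<'E'
from h import *
d=pickle.load(open("s0.pkl","rb"))
crop(d["top"],250,165,375,220,6.4,"c_top.png")
crop(d["scene"],235,215,350,330,5.2,"c_sc.png")
crop(d["top"],190,155,245,250,6.3,"c_w.png")
crop(d["scene"],180,160,275,245,7,"c_ws.png")
E
```

```text
(no output)
```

View pics/c_top.png

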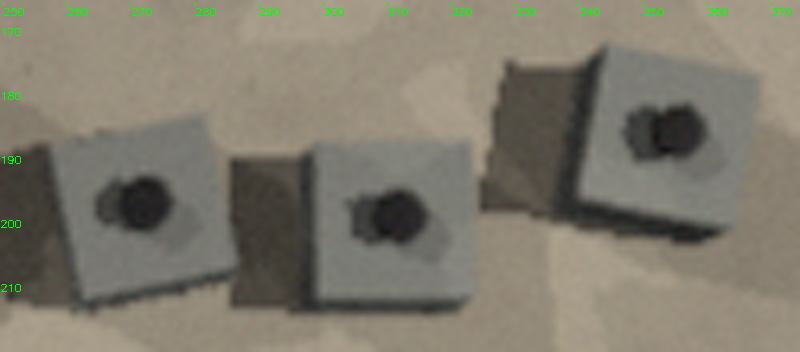

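View pics/c_sc.png

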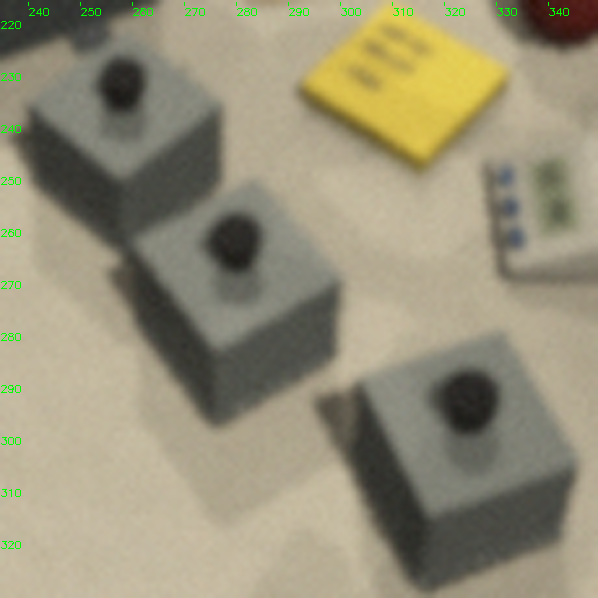

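View pics/c_w.png

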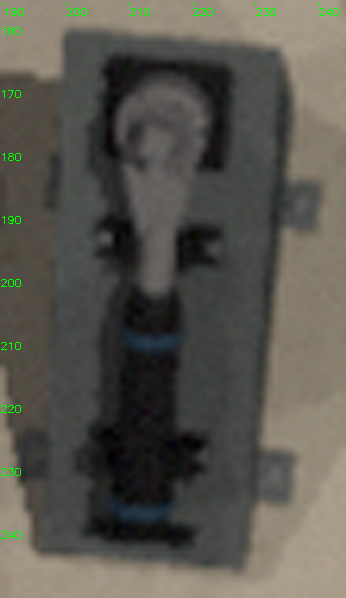

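View pics/c_ws.png

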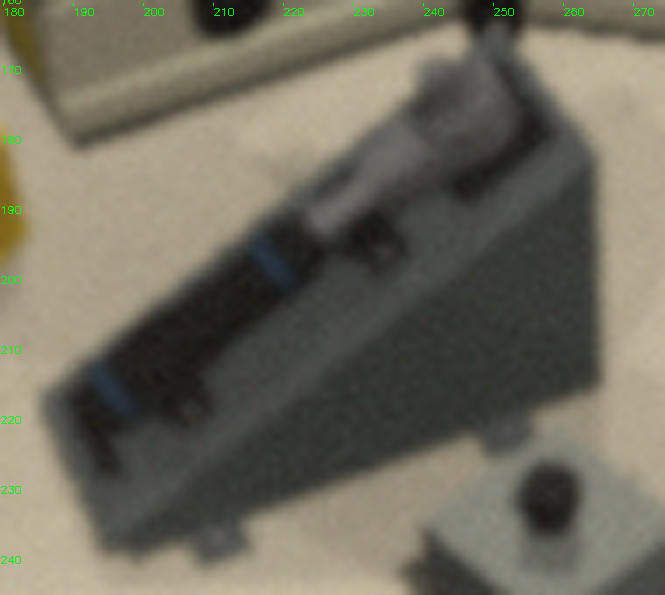

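```bash
cat > fit0.py <<'E'
from h import *
from scipy.optimize import least_squares
d=pickle.load(open("s0.pkl","rb"))
def T(p,k,u,v): return (np.array(p,float)+.5)/k-.5+[u,v]
tops=[[(50,145),(205,115),(238,268),(82,302)],[(312,140),(470,140),(475,298),(312,302)],[(607,45),(760,75),(728,232),(578,195)]]
scs=[[(28,107),(123,178),(222,105)],[(132,237),(218,350),(340,280),(258,180)],[(358,382),(432,517),(577,462),(505,333)]]
res=[]
for t,s in zip(tops,scs):
    t=T(t,6.4,250,165); s=T(s,5.2,235,215)
    c=ray_z(d["top"],t.mean(0),.062)
    e=ray_z(d["top"],t[1],.062)-ray_z(d["top"],t[0],.062)
    yaw0=(np.arctan2(e[1],e[0])+np.pi/4)%(np.pi/2)-np.pi/4
    out=[]
    for use in("both","top","scene"):
        def f(p):
            q=sq(p[0],p[1],.062,p[2],.066)[:4]; o=[]
            if use!="scene":
                a=proj(d["top"],q); o+=[a[np.argmin(((a-x)**2).sum(1))]-x for x in t]
            if use!="top":
                a=proj(d["scene"],q); o+=[a[np.argmin(((a-x)**2).sum(1))]-x for x in s]
            return np.array(o).ravel()
        m=least_squares(f,[c[0],c[1],yaw0]); out.append(m.x)
        print(use,m.x[:2].round(4),np.degrees(m.x[2]).round(1),np.sqrt(2*m.cost/len(f(m.x))).round(2))
    res.append(out[0])
pickle.dump(res,open("covers.pkl","wb"))
L=[]
for x,y,a in res: L+=[sq(x,y,.062,a,.066),sq(x,y,.004,a,.066),circ(x,y,.082,.011)]
crop(d["top"],250,165,375,220,6.4,"o_top.png",lines=L)
crop(d["scene"],235,215,350,330,5.2,"o_sc.png",lines=L)
E
python3 fit0.py
cat > fitw.py <<'E'
from h import *
from scipy.optimize import least_squares
d=pickle.load(open("s0.pkl","rb"))
def T(p,k,u,v): return (np.array(p,float)+.5)/k-.5+[u,v]
top=T([(65,30),(245,570),(40,550)],6.3,190,155)   # back-left, front-right, front-left
sc=T([(102,548),(600,155),(600,382),(42,395)],7,180,160) # front-right low, back-right top, back right bottom, front-left
def W(p,X):
    X=np.atleast_2d(X);c,s=np.cos(p[2]),np.sin(p[2]);return np.c_[p[0]+c*X[:,0]-s*X[:,1],p[1]+s*X[:,0]+c*X[:,1],X[:,2]]
h0=.0135
def f(p):
    a=proj(d["top"],W(p,[(.105,.044,.125),(-.105,-.044,h0),(-.105,.044,h0)]))-top
    b=proj(d["scene"],W(p,[(-.105,-.044,h0),(.105,-.044,.125),(.105,-.044,0),(-.105,.044,h0)]))-sc
    return np.r_[a.ravel(),b.ravel()]
m=least_squares(f,[.5,.1,0]);p=m.x;print(p,np.degrees(p[2]));print(f(p).reshape(-1,2).round(1))
pickle.dump(p,open("rest.pkl","wb"))
L=[W(p,[(.105,.044,.125),(-.105,.044,h0),(-.105,-.044,h0),(.105,-.044,.125),(.105,.044,.125)]),W(p,[(.105,-.044,.125),(.105,-.044,0),(-.105,-.044,0)])]
crop(d["top"],190,155,245,250,6.3,"o_w.png",lines=L)
crop(d["scene"],180,160,275,245,7,"o_ws.png",lines=L)
E
python3 fitw.py
```

```text
both [ 0.5539 -0.0559] 11.5 0.47
top [ 0.5548 -0.0558] 11.2 0.14
scene [ 0.5525 -0.0563] 12.7 0.53
both [ 0.5478 -0.1583] -0.4 0.48
top [ 0.5488 -0.1581] -0.1 0.18
scene [ 0.5468 -0.1587] -0.6 0.51
both [ 0.5813 -0.2732] -12.4 0.59
top [ 0.5826 -0.273 ] -13.0 0.36
scene [ 0.5803 -0.2735] -11.9 0.57
[ 0.53651352  0.09550981 -0.10425992] -5.973653607046068
[[-0.2 -0.3]
 [-0.3  1. ]
 [-0.2  1. ]
 [ 0.4 -0.3]
 [ 0.7 -0.8]
 [ 1.5  0.7]
 [-0.8 -0. ]]
```

```bash
cd pics; python3 -c "
import cv2,numpy as np
a=cv2.imread('o_w.png');b=cv2.imread('o_ws.png');h=598
b=cv2.resize(b,(450,int(b.shape[0]*450/b.shape[1])))
o=np.zeros((600,800,3),np.uint8);o[:a.shape[0],:a.shape[1]]=a;o[:b.shape[0],350:800]=b;cv2.imwrite('oo.png',o)"
```

```text
(no output)
```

View pics/oo.png

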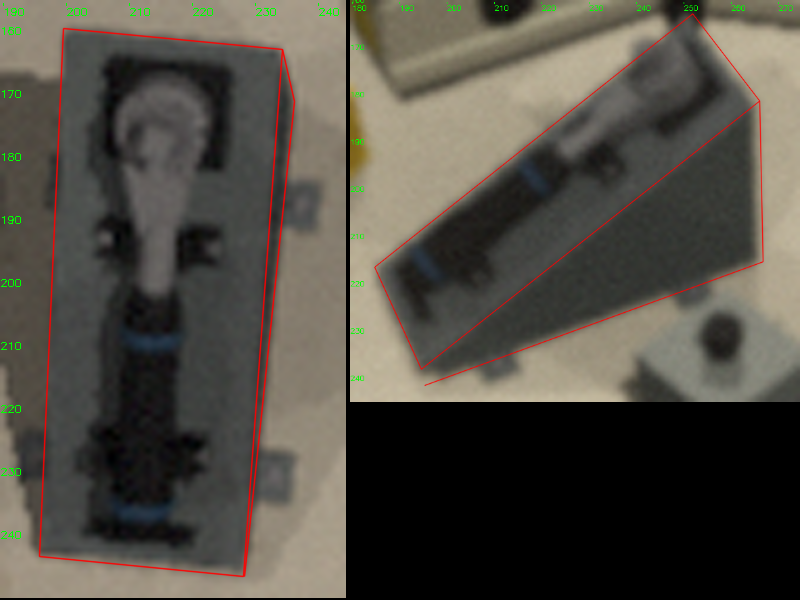

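View pics/o_sc.png

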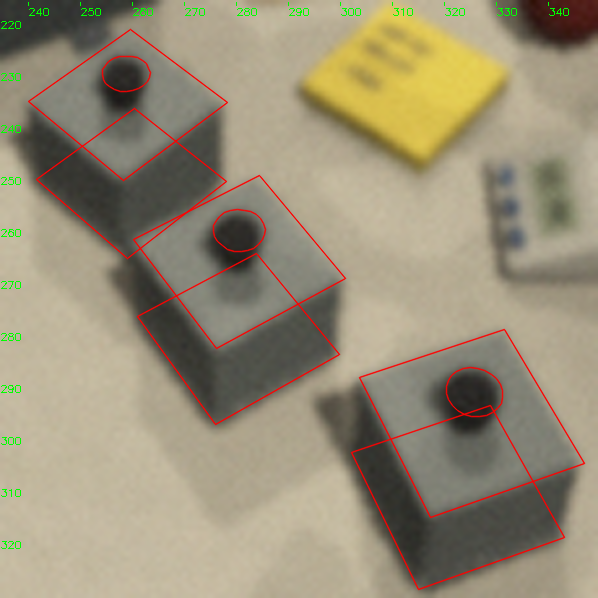

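Fits line up within about 1 px (2 mm). Next I'll check reachability, then lift the middle cover.

Run:
```python
from station import r
from h import *
C=pickle.load(open("covers.pkl","rb"));d=pickle.load(open("s0.pkl","rb"));p=pickle.load(open("rest.pkl","rb"))
for uv in [(100,441),(300,441),(600,438)]: print("edge",ray_z(d["top"],np.array(uv)*.64,0).round(3))
for c in C:
  for yaw in(0,90,-90): 
    q=r.inverse_kinematics([c[0],c[1],.248],[180,0,yaw]);print(yaw,None if q is None else np.round(q))
for x,y in [(.42,-.09),(.42,-.2)]:
    for yaw in(0,90,-90): 
        q=r.inverse_kinematics([x,y,.248],[180,0,yaw]);print("place",yaw,None if q is None else np.round(q))
# drive frame
a=p[2]; t=np.radians(28)
ex=np.array([np.cos(a),np.sin(a),0]);z=np.array([0,0,1])*np.cos(t)-ex*np.sin(t)
h=ray_z(d["top"],(np.array([162,118])+.5)/6.3-.5+[190,155],.13);print("head",h,z)
for base in(0,90,180,270):
    yx=np.cross(z,ex);yx/=np.linalg.norm(yx); xx=np.cross(yx,z)
    b=np.radians(base); tz=-z; ty=np.cos(b)*yx+np.sin(b)*xx; tx=np.cross(ty,tz)
    M=np.c_[tx,ty,tz]; e=Ro.from_matrix(M).as_euler("xyz",degrees=True)
    for off in(.195,.25):
      q=r.inverse_kinematics(h+z*off,e);print(base,e.round(1),None if q is None else np.round(q))
```

```text
edge [0.334 0.507 0.   ]
edge [0.331 0.161 0.   ]
edge [ 0.332 -0.359  0.   ]
0 [-9.  0. 92. -0. 88. 81.]
90 [-9.  0. 92.  0. 88. -9.]
-90 None
0 [-20.   2.  90.  -0.  88.  70.]
90 [-20.   2.  90.   0.  88. -20.]
-90 None
0 [-28.  13.  78.  -0.  89.  62.]
90 [-28.  13.  78.   0.  89. -28.]
-90 None
place 0 [-17. -21. 110.  -0.  91.  73.]
place 90 [-17. -21. 110.   0.  91. -17.]
place -90 None
place 0 [-30. -15. 105.  -0.  89.  60.]
place 90 [-30. -15. 105.   0.  89. -30.]
place -90 [-30. -15. 105.  -0.  89. 150.]
head [0.60798169 0.08834168 0.13      ] [-0.46692226  0.04885844  0.88294759]
0 [180.  28. 174.] [  9. -18. 104.  -8.  67. -73.]
0 [180.  28. 174.] [ 10. -22. 103.  -8.  73. -73.]
90 [152.   0.  84.] [  9. -18. 104.  -8.  67.  17.]
90 [152.   0.  84.] [ 10. -22. 103.  -8.  73.  17.]
180 [180. -28.  -6.] [  9. -18. 104.  -8.  67. 107.]
180 [180. -28.  -6.] [ 10. -22. 103.  -8.  73. 107.]
270 [-152.    0.  -96.] None
270 [-152.    0.  -96.] None
```

```bash
cat > lift.py <<'E'
from station import r
from h import *
def lift(i,px,py):
    x,y,_=pickle.load(open("covers.pkl","rb"))[i]
    D=[180,0,90]
    r.reach([x,y,.285],D); r.servo_line([x,y,.248],speed=.1)
    r.grab(12); s=r.sense();print("open",s["opening"],s["contact_force"].round(1),s["clock"])
    r.servo_line([x,y,.335],speed=.2)
    r.servo_line([px,py,.335],speed=.35)
    r.servo_line([px,py,.2455],speed=.2)
    s=r.sense();print(s["contact_force"].round(1),s["opening"])
    r.let_go(); r.servo_line([px,py,.285],speed=.2)
    print(r.sense()["clock"])
E
python3 - <<'E'
from lift import *
lift(1,.42,-.2)
d={}
for n in("scene","top"): d[n]=r.snapshot(n)
pickle.dump(d,open("s1.pkl","wb"))
crop(d["top"],240,160,365,245,6.4,"t1.png");crop(d["scene"],225,205,350,330,4.8,"s1.png")
E
```

```text
open 0.02162625477885534 [0.1 1.2 0.1] 3.5167
[-0.1  0.2 -0.8] 0.021424356516507374
6.6917
```

View pics/t1.png

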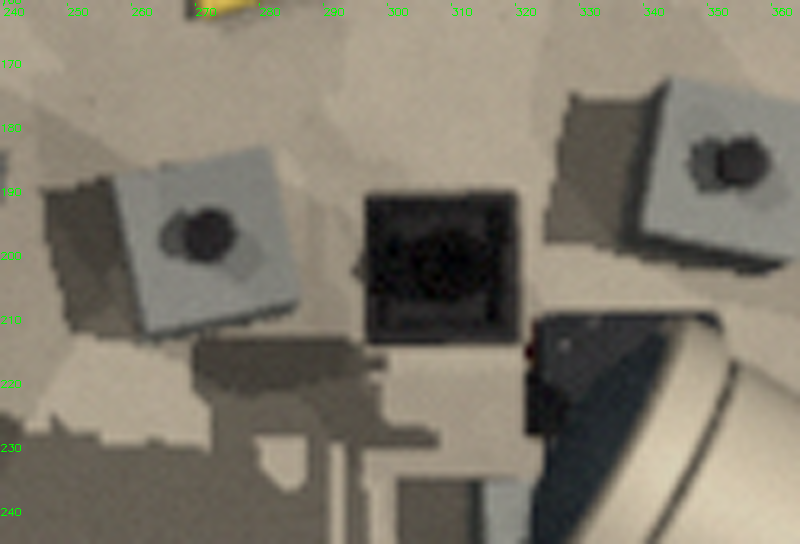

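View pics/s1.png

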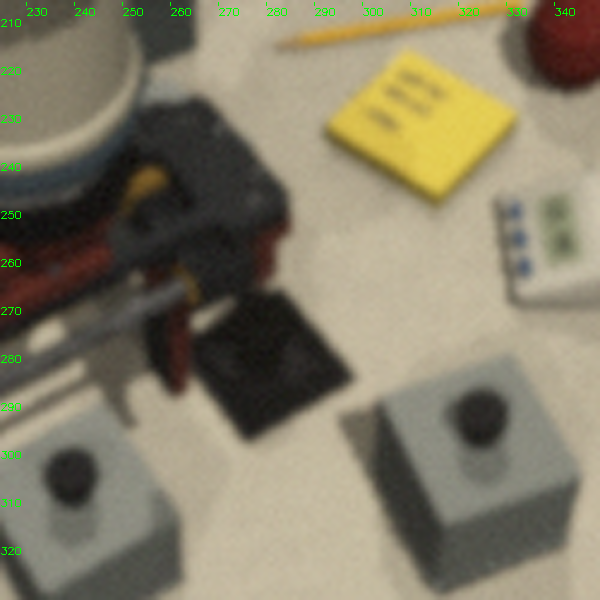

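The middle pot (top px 310,202) holds a flat dark part, so it's the dust cap rather than the socket. Its cover stands at about (240,305) in the scene view. Next I'll lift the cover nearest the rest.

Run:
```python
from lift import *
lift(0,.42,-.09)
r.reach([.35,-.25,.36],[180,0,90])
d={}
for n in("scene","top"): d[n]=r.snapshot(n)
pickle.dump(d,open("s2.pkl","wb"));print(r.sense()["clock"])
crop(d["top"],240,160,365,245,6.4,"t2.png");crop(d["scene"],225,205,350,330,4.8,"s2.png")
```

```text
open 0.02143304798137716 [-0.4 -0.3 -0. ] 9.1417
[-0.2  0.1  0.1] 0.021772906781834484
12.325
13.2083
```

View pics/t2.png

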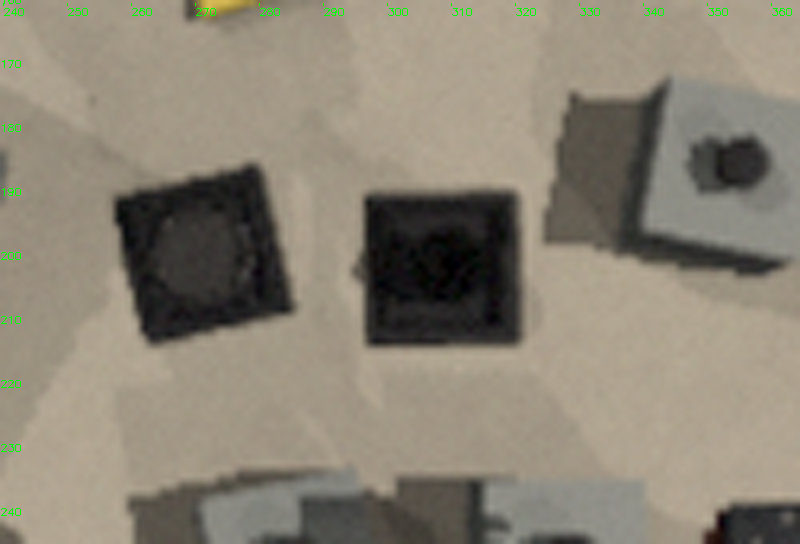

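View pics/s2.png

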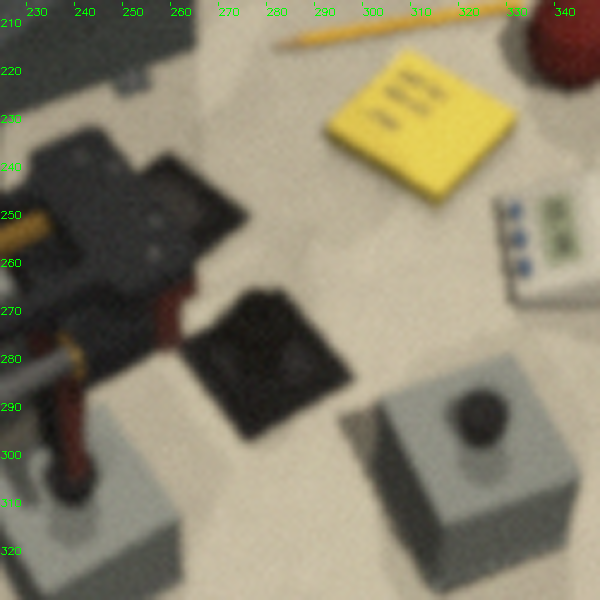

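The left pot (205,252 in the crop) holds the disc-like dust cap and the middle one a tall black eyepiece. The socket must be under the third cover.

Run:
```python
from lift import *
lift(2,.425,-.288)
r.reach([.36,-.13,.40],[180,0,90])
d={}
for n in("scene","top"): d[n]=r.snapshot(n)
pickle.dump(d,open("s3.pkl","wb"));print(r.sense()["clock"])
crop(d["top"],325,165,375,210,12,"t3.png");crop(d["scene"],285,260,355,330,8.5,"s3.png")
cv2.imwrite("pics/full3.png",cv2.resize(d["scene"]["frame"][:,:,::-1],(800,600)))
```

```text
open 0.0215811734931055 [-0.2  0.2  0.7] 15.7167
[-0.1  0.2 -0.2] 0.02140503936664609
18.9583
19.8917
```

View pics/t3.png

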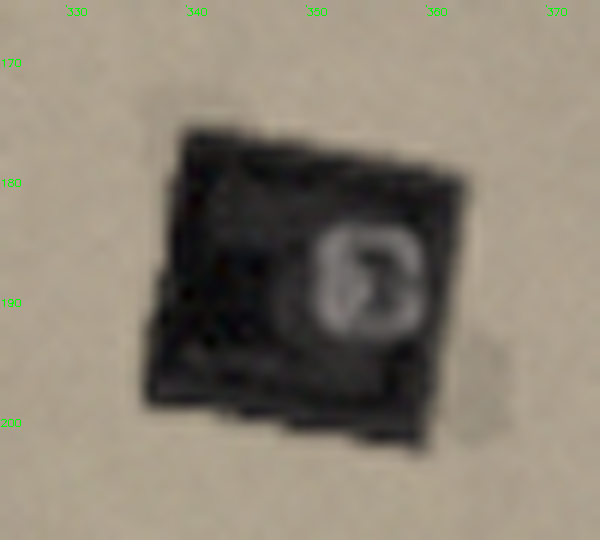

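View pics/s3.png

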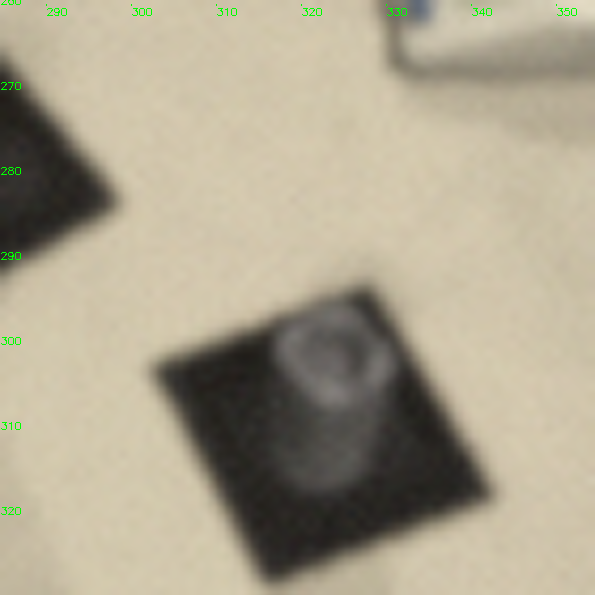

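View pics/full3.png

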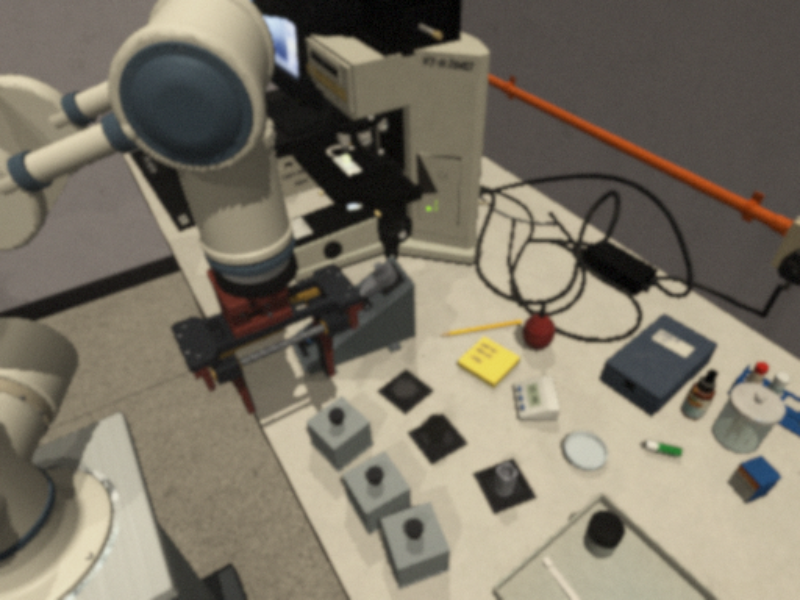

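Run:
```python
from h import *
d=pickle.load(open("s3.pkl","rb"))
a=ray_z(d["top"],[(368.5)/12-.5+325,280.5/12-.5+165],.05);b=ray_z(d["scene"],[335.5/8.5-.5+285,353.5/8.5-.5+260],.05)
print(a,b)
c=(a+b)/2
for yaw in(-5,-12):
    L=[sq(a[0],a[1],.05,np.radians(yaw),.024)]
    crop(d["top"],340,175,370,205,18,f"t3_{-yaw}.png",lines=L)
x=np.concatenate([cv2.imread(f"pics/t3_{k}.png")[:,:400] for k in(5,12)],1);
x=np.concatenate([cv2.resize(cv2.imread(f"pics/t3_{k}.png"),(400,400)) for k in(5,12)],1);cv2.imwrite("pics/t3b.png",x)
L=[sq(c[0],c[1],.05,np.radians(-8),.024),circ(c[0],c[1],.004,.013)]
crop(d["scene"],300,285,350,335,11,"s3b.png",lines=L)
```

```text
[ 0.57882139 -0.27867791  0.05      ] [ 0.57667284 -0.27808717  0.05      ]
```

View pics/t3b.png

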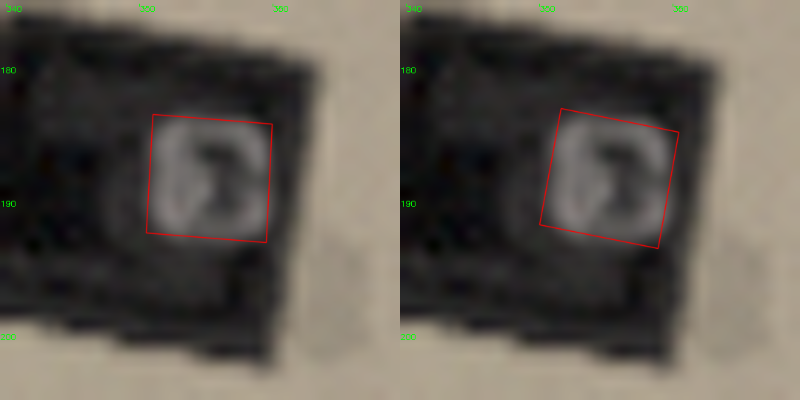

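View pics/s3b.png

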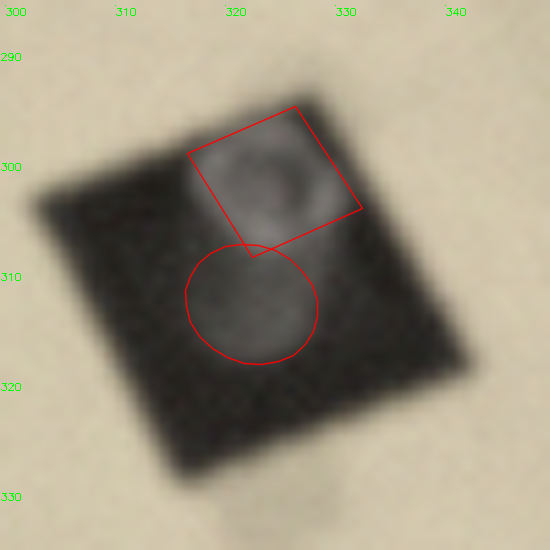

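The socket is a light square at top px (355.6,188.3), turned about -5°. I'll pinch it once across y to centre it, then grip it along x and lift.

Run:
```python
from station import r
from h import *
x,y=.5775,-.2785
r.reach([x,y,.27],[180,0,-5]); r.servo_line([x,y,.203],speed=.15)
r.grab(5); s=r.sense();print(s["opening"],s["contact_force"].round(1),s["clock"])
r.let_go(); r.reach([x,y,.203],[180,0,85]); r.grab(35); s=r.sense();print(s["opening"],s["contact_force"].round(1),s["clock"])
r.servo_line([x,y,.31],speed=.15)
d={n:r.snapshot(n) for n in("scene","top")}
s=r.sense();print(s["tcp_pos"],s["orientation"],s["opening"],s["contact_force"].round(1),s["clock"])
d["tcp"]=s["tcp_pos"];pickle.dump(d,open("s4.pkl","wb"))
for n in("scene","top"): cv2.imwrite(f"pics/{n}4.png",cv2.resize(d[n]["frame"][:,:,::-1],(800,600),interpolation=cv2.INTER_CUBIC))
a=np.mean([pickle.load(open(f"s{k}.pkl","rb"))["top"]["frame"].astype(float) for k in(0,1,2)],0)
s0=pickle.load(open("s0.pkl","rb"))["top"]; s0["frame"]=np.clip(a,0,255).astype(np.uint8); pickle.dump(s0,open("avgtop.pkl","wb"))
crop(s0,203,160,230,190,20,"dtop.png")
b=np.mean([pickle.load(open(f"s{k}.pkl","rb"))["scene"]["frame"].astype(float) for k in(0,4)],0)
s1=pickle.load(open("s0.pkl","rb"))["scene"]; s1["frame"]=np.clip(b,0,255).astype(np.uint8);pickle.dump(s1,open("avgsc.pkl","wb"))
crop(s1,230,155,265,190,17,"dsc.png")
```

```text
0.025107629479632815 [-0.3 -0.3  0.1] 22.8917
0.023891764216524575 [ 0.3  0.4 -0.1] 26.3667
[ 0.57730775 -0.27839792  0.30797915] [-1.79836641e+02 -6.93178071e-02  8.49996348e+01] 0.023757410682375465 [ 0.2 -0.3 -1.6] 27.3333
```

View pics/scene4.png

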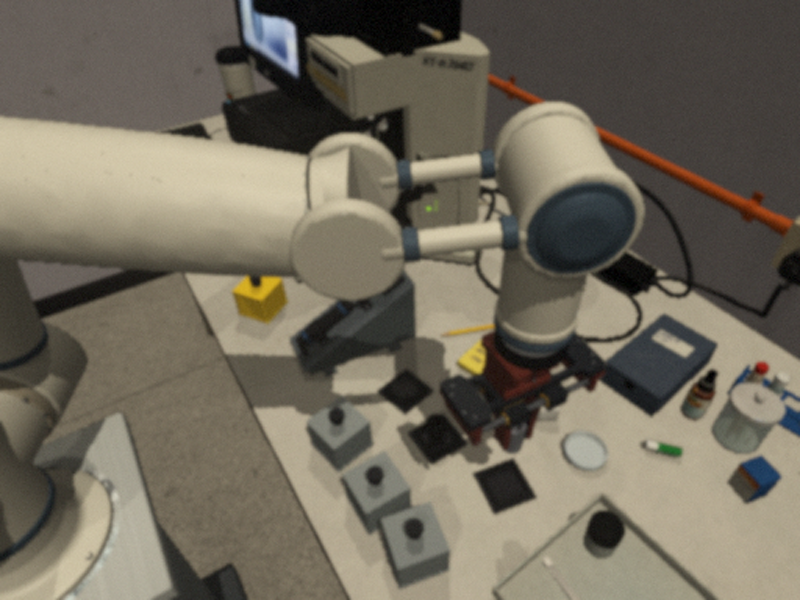

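View pics/dtop.png

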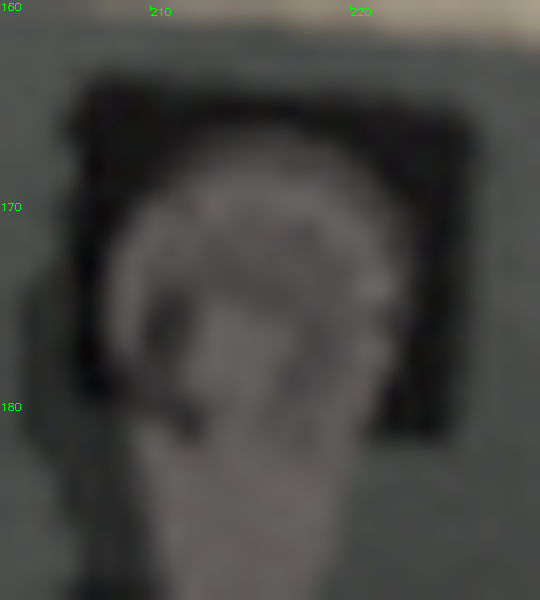

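View pics/dsc.png

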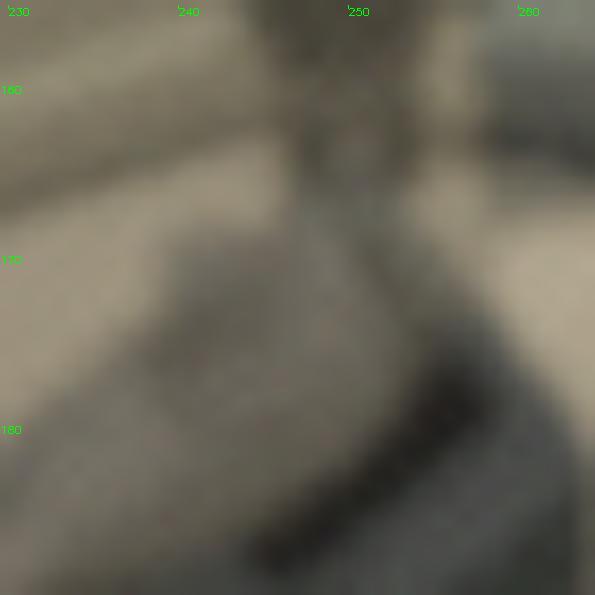

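```bash
cat > drv.py <<'E'
from h import *
p=pickle.load(open("rest.pkl","rb")); t=np.radians(28)
def frame(a=p[2]):
    ex=np.array([np.cos(a),np.sin(a),0]);z=np.array([0,0,np.cos(t)])-ex*np.sin(t)
    y=np.array([-np.sin(a),np.cos(a),0]); return np.c_[np.cross(y,z),y,z]
def wire(S,turn,F=None,sock=None):
    F=frame() if F is None else F
    th=np.linspace(0,2*np.pi,37);c=np.c_[.0185*np.cos(th),.0185*np.sin(th),0*th]
    Q=np.array(Ro.from_euler("z",turn,degrees=True).as_matrix())
    s=np.array([[1,1],[-1,1],[-1,-1],[1,-1],[1,1]])*.00635
    low=np.c_[s,0*s[:,0]]@Q.T;up=np.c_[s*.9,0*s[:,0]+.017]@Q.T
    L=[c,low,up]+[np.array([low[i],up[i]]) for i in range(4)]
    return [S+l@F.T for l in L]
E
python3 - <<'E'
from drv import *
T=pickle.load(open("avgtop.pkl","rb"));Sc=pickle.load(open("s0.pkl","rb"))["scene"]
c,s=np.cos(p[2]),np.sin(p[2])
for xs,nm in((.075,"a"),(.08,"b")):
    S=np.array([p[0]+c*xs,p[1]+s*xs,.135]);print(S)
    L=wire(S,0)
    crop(T,203,160,230,190,16,"d1.png",lines=L);crop(Sc,230,155,265,190,11,"d2.png",lines=L)
    a=cv2.imread("pics/d1.png");b=cv2.imread("pics/d2.png");o=np.zeros((max(a.shape[0],b.shape[0]),a.shape[1]+b.shape[1],3),np.uint8)
    o[:a.shape[0],:a.shape[1]]=a;o[:b.shape[0],a.shape[1]:]=b;cv2.imwrite(f"pics/d_{nm}.png",np.clip(o*1.6,0,255).astype(np.uint8))
E
```

```text
[0.61110626 0.08770448 0.135     ]
[0.61607911 0.08718412 0.135     ]
```

View pics/d_a.png

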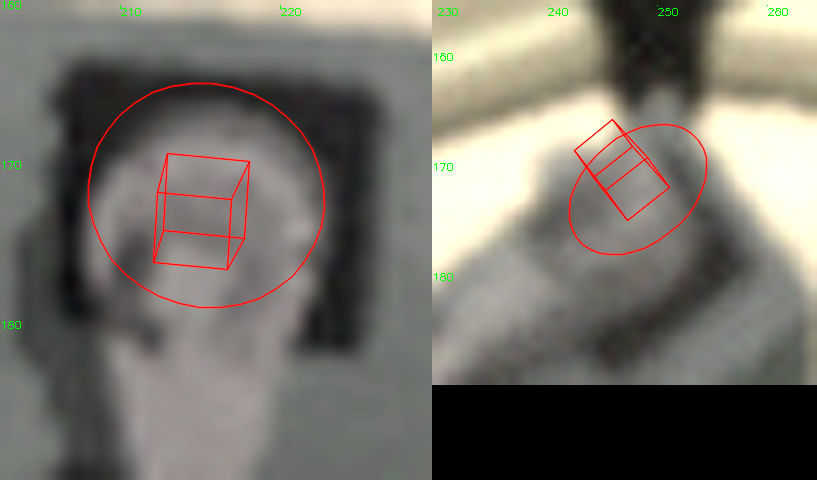

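Run:
```python
from drv import *
T=pickle.load(open("avgtop.pkl","rb"));Sc=pickle.load(open("s0.pkl","rb"))["scene"]
for s in(T,Sc):
    f=s["frame"].astype(float); f=np.clip((f-15)*(255/(150 if s is Sc else 110)),0,255); s["frame"]=f.astype(np.uint8)
c,s=np.cos(p[2]),np.sin(p[2]); rows=[]
for xs,turn in((None,0),(.0715,20),(.0715,0),(.0715,-20)):
    if xs is None: L=[]
    else: S=np.array([p[0]+c*xs,p[1]+s*xs,.135]);L=wire(S,turn);print(S)
    crop(T,205,163,226,184,14,"d1.png",lines=L);crop(Sc,232,158,260,186,10,"d2.png",lines=L)
    a=cv2.imread("pics/d1.png")[:280,:200*2-200+90];b=cv2.imread("pics/d2.png")
    a=cv2.resize(cv2.imread("pics/d1.png"),(280,280));rows.append(np.concatenate([a,b],0)[:, :])
o=np.concatenate(rows,1);cv2.imwrite("pics/d_all.png",cv2.resize(o,(1120,560)));print(o.shape)
cv2.imwrite("pics/d_l.png",o[:,:560]);cv2.imwrite("pics/d_r.png",o[:,560:])
```

```text
[0.60762527 0.08806873 0.135     ]
[0.60762527 0.08806873 0.135     ]
[0.60762527 0.08806873 0.135     ]
(560, 1120, 3)
```

View pics/d_l.png

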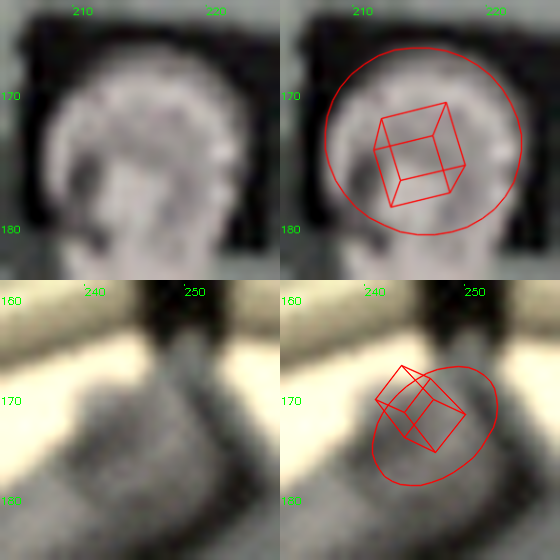

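View pics/d_r.png

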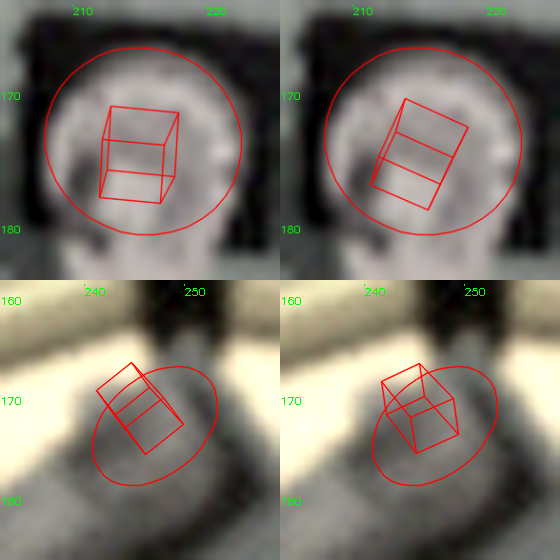

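```bash
cat > ov.py <<'E'
from drv import *
import sys
def wire2(S,turn):
    F=frame();Q=Ro.from_euler("z",turn,degrees=True).as_matrix()
    L=wire(S,turn)[:2]; s=np.array([[1,1],[-1,1],[-1,-1],[1,-1],[1,1]])
    a=np.c_[s*.00635,0*s[:,0]]@Q.T; b=np.c_[s*.00635,0*s[:,0]+.015]@Q.T; c=np.c_[s*.00435,0*s[:,0]+.017]@Q.T
    L+= [S+b@F.T,S+c@F.T]+[S+np.array([a[i],b[i],c[i]])@F.T for i in range(4)]
    th=np.linspace(0,2*np.pi,37); L.append(S+np.c_[.0185*np.cos(th),.0185*np.sin(th),0*th-.02]@F.T)
    return L
CT=np.array([.0015,-.0003,0]);CS=np.array([-.0006,.0003,0])
def show(cands,name,T,Sc):
    for s in(T,Sc):
        f=s["frame"].astype(float); s["frame"]=np.clip((f-15)*(255/(150 if s is Sc else 110)),0,255).astype(np.uint8)
    rows=[]
    for cd in cands:
        if cd is None: LT=LS=[]
        else:
            S=np.array(cd[:3]);LT=wire2(S+CT,cd[3]);LS=wire2(S+CS,cd[3])
        crop(T,206,164,224,184,22,"d1.png",lines=LT);crop(Sc,234,160,258,180,16.5,"d2.png",lines=LS)
        a=cv2.imread("pics/d1.png")[:,:396];b=cv2.imread("pics/d2.png")[:,:396]
        rows.append(np.concatenate([a[:420],b],0)[:760])
    o=np.concatenate(rows,1);cv2.imwrite("pics/"+name,cv2.resize(o,None,fx=.8,fy=.78));print(o.shape)
E
python3 - <<'E'
from ov import *
T=pickle.load(open("avgtop.pkl","rb"));Sc=pickle.load(open("s0.pkl","rb"))["scene"]
show([None,(.605,.088,.135,-10)],"v1.png",T,Sc)
E
```

```text
(750, 792, 3)
```

View pics/v1.png

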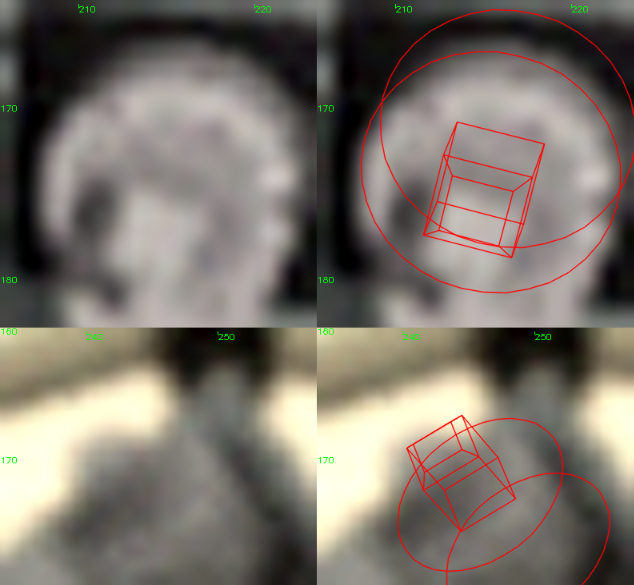

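Run:
```python
from ov import *
T=pickle.load(open("avgtop.pkl","rb"));Sc=pickle.load(open("s0.pkl","rb"))["scene"]
S=np.array([.605,.088,.135])
for n,s in(("top",T),("sc",Sc)):
    for k in range(3):
        e=np.zeros(3);e[k]=.001;print(n,"xyz"[k],((proj(s,S+e)-proj(s,S))).round(2))
show([(.603,.0890,.135,-13),(.604,.0888,.132,-13)],"v2.png",T,Sc)
```

```text
top x [[ 0.  -0.4]]
top y [[-0.4  0. ]]
top z [[-0.03 -0.06]]
sc x [[ 0.33 -0.13]]
sc y [[-0.19 -0.2 ]]
sc z [[-0.02 -0.3 ]]
(750, 792, 3)
```

View pics/v2.png

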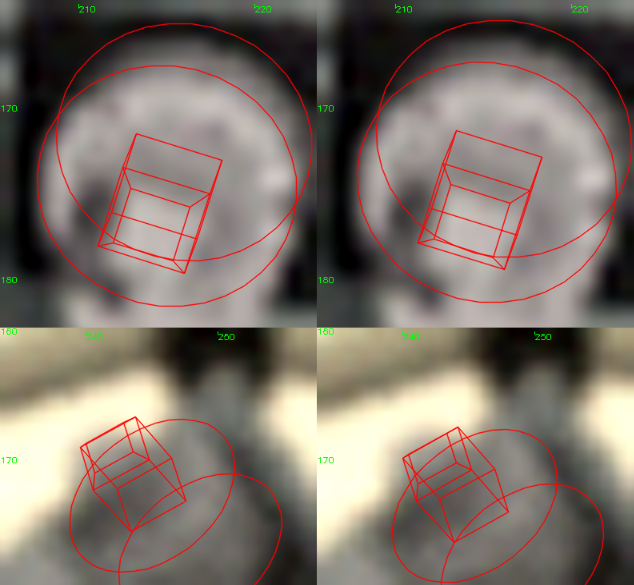

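The candidate (0.604, 0.0888, 0.132) with turn -13° matches the drive in both views. Now moving to a standoff on the drive axis.

```bash
cat > ins.py <<'E'
from station import r
from drv import *
def toolM(turn,F=None):
    F=frame() if F is None else F
    D=F@Ro.from_euler("z",turn,degrees=True).as_matrix()
    z=-D[:,2];y=D[:,0]; return np.c_[np.cross(y,z),y,z]
def eul(M): return Ro.from_matrix(M).as_euler("xyz",degrees=True)
E
python3 - <<'E'
from ins import *
s=r.sense();print("settled",s["tcp_pos"],s["contact_force"].round(1),s["torque"].round(2))
S=np.array([.604,.0888,.1325]);M=toolM(-13);z=-M[:,2];E=eul(M);L=.1985
print(E,r.inverse_kinematics(S+z*(L+.07),E))
r.servo_line([.5773,-.2785,.37],speed=.3)
r.reach(S+z*(L+.07),E)
r.servo_line(S+z*(L+.035),speed=.15)
d={n:r.snapshot(n) for n in("scene","top")}
s=r.sense();d["st"]=s;pickle.dump(d,open("s5.pkl","wb"))
print(s["tcp_pos"]-(S+z*(L+.035)),s["orientation"],s["contact_force"].round(2),s["torque"].round(2),s["opening"],s["clock"])
crop(d["scene"],215,110,285,190,7.4,"s5.png");crop(d["top"],185,140,250,230,6.5,"t5.png")
E
```

```text
settled [ 0.57730775 -0.27839792  0.30797915] [ 0.2 -0.3 -1.6] [-0.05 -0.06 -0.  ]
[152.61215033  -6.06220425  72.50476905] [ 10.67535222 -24.16454514 102.28179117  -8.00351851  75.02815638
  29.87115732]
[ 0.00021356 -0.00034162  0.00091183] [152.56927414  -6.07991422  72.46775631] [ 0.52 -0.92 -0.92] [0.01 0.24 0.01] 0.023964067413135486 29.5583
```

View pics/s5.png

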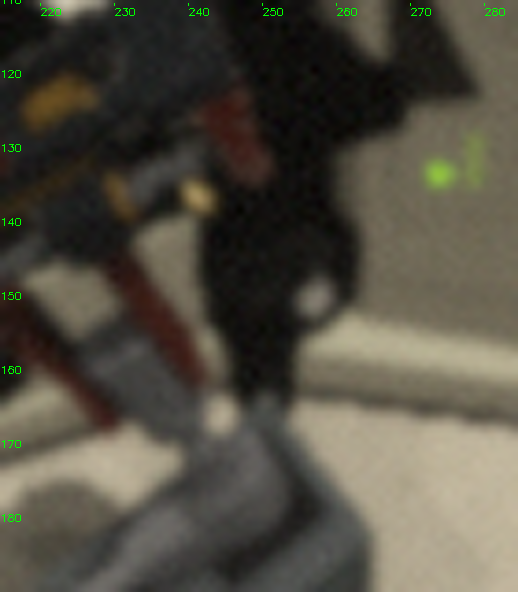

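View pics/t5.png

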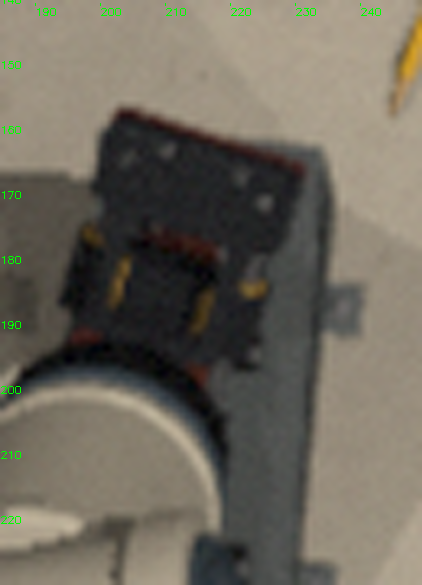

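Run:
```python
from ov import *
d=pickle.load(open("s5.pkl","rb"));st=d["st"];R=Ro.from_euler("xyz",st["orientation"],degrees=True).as_matrix();P=st["tcp_pos"]
th=np.linspace(0,2*np.pi,37)
for L0,n in((.1985,"a"),):
    g=lambda rad,z:P+np.c_[rad*np.cos(th),rad*np.sin(th),0*th+z]@R.T
    L=[g(.013,L0),g(.013,L0-.013)]
    s=d["scene"];f=s["frame"].astype(float);s["frame"]=np.clip((f-15)*(255/130),0,255).astype(np.uint8)
    S=np.array([.604,.0888,.1325])
    crop(s,220,145,262,185,14,"s5o.png",lines=[l+CS for l in L]+wire2(S+CS,-13))
    crop(s,220,145,262,185,14,"s5p.png")
```

```text
(no output)
```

View pics/s5o.png

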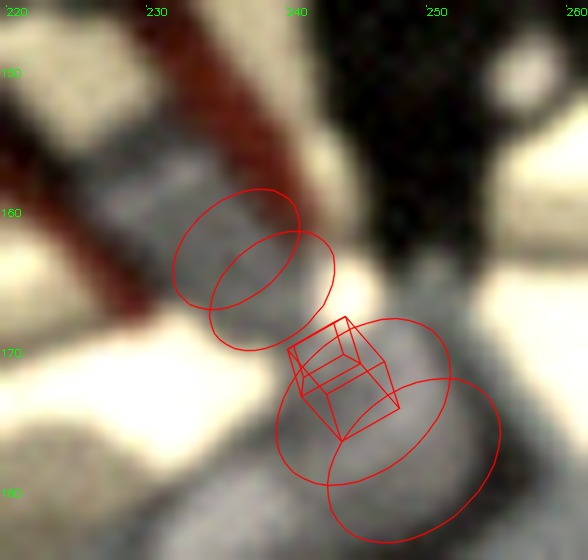

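View pics/s5p.png

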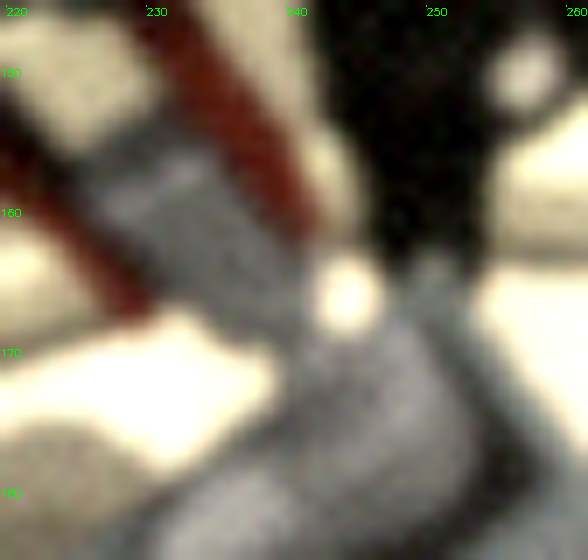

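Run:
```python
from ov import *
d=pickle.load(open("s5.pkl","rb"));st=d["st"];R=Ro.from_euler("xyz",st["orientation"],degrees=True).as_matrix();P=st["tcp_pos"]
s=d["scene"];f=s["frame"].astype(float);s["frame"]=np.clip((f-15)*(255/130),0,255).astype(np.uint8)
def outs(off):
    L=[]
    for sg in(1,-1):
        y0,y1=sg*.012,sg*.0255
        for x in(-.01,.01):
            L.append(P+off+np.array([[x,y0,.14],[x,y0,.182],[x,y1,.182],[x,y1,.14]])@R.T)
    b=np.array([[1,1],[-1,1],[-1,-1],[1,-1],[1,1]])*.012
    L.append(P+off+np.c_[b,0*b[:,0]+.1525]@R.T)
    th=np.linspace(0,2*np.pi,37);L.append(P+off+np.c_[.013*np.cos(th),.013*np.sin(th),0*th+.1985]@R.T)
    return L
crop(s,210,130,262,180,11,"s5q.png",lines=outs(CS))
```

```text
(no output)
```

View pics/s5q.png

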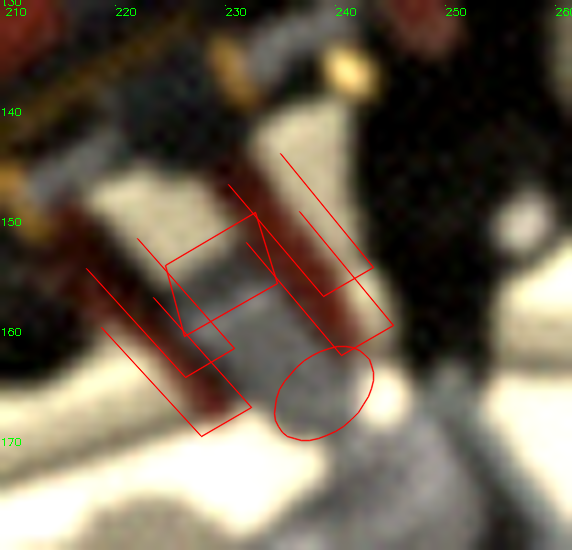

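```bash
cat > st.py <<'E'
from ins import *
S=np.array([.604,.0888,.1325]);L=.1985
def fr(turn):
    M=toolM(turn);return M,np.c_[np.cross(frame()[:,1],frame()[:,2]),frame()[:,1],frame()[:,2]]
def where(F,base=None):
    s=r.sense();T=Ro.from_euler("xyz",s["orientation"],degrees=True).as_matrix()
    m=F.T@(s["tcp_pos"]+T[:,2]*L-S)*1000
    f=F.T@s["contact_force"];t=F.T@s["torque"]
    return m,f,t,s
def descend(turn,lat,h0,h1,step,base,kf=.00015,fmax=14,speed=.04,E=None):
    """lat: xy offset (m) in rest/drive frame; moves mouth height from h0 to h1"""
    F=frame();E=eul(toolM(turn)) if E is None else E
    lat=np.array(lat,float);h=h0
    while h>h1-1e-9:
        r.servo_line(S+F[:,:2]@lat+F[:,2]*(L+h),E,speed=speed)
        m,f,t,s=where(F);f=f-base
        print("h%.1f"%(h*1e3),"mouth",m.round(2),"F",f.round(1),"T",t.round(2),"lat",(lat*1e3).round(2),"op%.2f t%.2f"%(s["opening"]*1e3,s["clock"]))
        if f[2]>fmax: print("STOP axial");break
        if np.hypot(*f[:2])>1: lat+=kf*f[:2]
        h-=step
    return lat,h
E
python3 - <<'E'
from st import *
F=frame();turn=-13
r.servo_line(S+F[:,2]*(L+.021),eul(toolM(turn)),speed=.08)
m,f,t,s=where(F);print(m,f,t,s["clock"]);np.save("base.npy",f)
print(descend(turn,[0,0],.019,.010,.001,f,fmax=8))
E
```

```text
[-0.67974761 -0.1128999  20.30388513] [-0.29115408  0.26796908 -0.85325617] [0.00862664 0.23045922 0.04148923] 29.8833
h19.0 mouth [-0.09  0.06 19.  ] F [-0.6  0.3  0. ] T [-0.01  0.28 -0.  ] lat [0. 0.] op24.49 t30.13
h18.0 mouth [-0.08  0.11 18.3 ] F [-2.6  0.1  3.7] T [ 0.05  0.76 -0.04] lat [0. 0.] op24.38 t30.38
h17.0 mouth [-0.2   0.14 17.81] F [-3.2 -0.3  7.4] T [-0.13  0.97  0.03] lat [-0.4   0.02] op23.71 t30.63
h16.0 mouth [-0.48  0.03 17.06] F [-4.1 -1.2  9.3] T [-0.15  1.03  0.03] lat [-0.88 -0.03] op23.93 t30.88
STOP axial
(array([-8.83782249e-04, -2.61767803e-05]), 0.015999999999999997)
```

Contact is at the bevel, with a -x side force, so the drive sits nearer the robot than my estimate. Backing off and shifting.

Run:
```python
from st import *
F=frame();turn=-13;b=np.load("base.npy")
r.servo_line(S+F[:,:2]@np.array([-.002,0])+F[:,2]*(L+.0195),eul(toolM(turn)),speed=.08)
print(descend(turn,[-.003,0],.0185,.008,.001,b,fmax=9))
```

```text
h18.5 mouth [-3.37 -0.08 18.05] F [-0.5 -0.   0.7] T [0.01 0.19 0.05] lat [-3.  0.] op24.29 t31.38
h17.5 mouth [-3.11 -0.03 17.32] F [-0.5 -0.1  1.2] T [-0.11  0.22  0.02] lat [-3.  0.] op24.14 t31.63
h16.5 mouth [-2.87 -0.2  16.56] F [-0.1 -1.7  0.9] T [-0.22  0.19  0.01] lat [-3.  0.] op23.90 t31.88
h15.5 mouth [-2.97 -0.53 15.4 ] F [ 0.2 -1.9  0.1] T [-0.4   0.14  0.05] lat [-3.01 -0.26] op24.20 t32.13
h14.5 mouth [-3.06 -0.6  14.32] F [-0.8 -2.6  0.1] T [-0.24  0.15  0.02] lat [-2.98 -0.54] op24.28 t32.38
h13.5 mouth [-3.15 -0.79 13.41] F [-0.6 -0.3 -0.8] T [-0.08  0.15  0.03] lat [-3.11 -0.92] op23.94 t32.63
h12.5 mouth [-3.16 -0.81 12.44] F [ 0.6 -0.8 -0.7] T [0.01 0.12 0.03] lat [-3.11 -0.92] op23.94 t32.88
h11.5 mouth [-3.12 -0.88 11.45] F [ 0.  -0.  -0.1] T [0.02 0.18 0.  ] lat [-3.11 -0.92] op24.42 t33.13
h10.5 mouth [-3.2  -0.85 10.45] F [ 0.3  0.7 -0.3] T [0.04 0.21 0.03] lat [-3.11 -0.92] op23.95 t33.38
h9.5 mouth [-3.32 -0.79  9.42] F [-1.3  0.8  1.2] T [ 0.12  0.4  -0.  ] lat [-3.11 -0.92] op24.04 t33.63
h8.5 mouth [-3.3  -0.75  8.64] F [-1.6 -0.3  4.4] T [-0.04  0.53 -0.04] lat [-3.31 -0.8 ] op23.94 t33.88
(array([-0.00354816, -0.000853  ]), 0.00749999999999999)
```

It is on the drive, and the ball is starting to press in. Continuing to home.

Run:
```python
from st import *
b=np.load("base.npy")
print(descend(-13,[-.0034,-.00085],.0075,-.006,.001,b,kf=.0001,fmax=22))
```

```text
h7.5 mouth [-3.11 -0.9   7.45] F [-0.3 -0.5  1.2] T [0.01 0.23 0.03] lat [-3.4  -0.85] op23.91 t34.13
h6.5 mouth [-3.09 -0.94  6.35] F [ 2.  -0.1 -0.3] T [-0.05 -0.09 -0.02] lat [-3.4  -0.85] op23.83 t34.38
h5.5 mouth [-3.08 -0.96  5.37] F [ 1.2 -0.3 -1.8] T [-0.1  -0.18 -0.01] lat [-3.2  -0.86] op23.88 t34.63
h4.5 mouth [-3.03 -0.94  4.46] F [ 1.3 -0.9  0.2] T [-0.09 -0.07  0.02] lat [-3.07 -0.89] op23.90 t34.88
h3.5 mouth [-3.01 -0.95  4.36] F [-3.2 -1.8  8.1] T [-0.2   0.72 -0.03] lat [-2.95 -0.98] op24.23 t35.13
h2.5 mouth [-2.96 -0.93  4.28] F [-5.1 -1.5 13.3] T [-0.26  1.15  0.02] lat [-3.27 -1.17] op23.86 t35.38
h1.5 mouth [-2.92 -0.89  4.26] F [-5.8 -0.6 19.3] T [-0.35  1.39  0.02] lat [-3.78 -1.32] op23.87 t35.63
h0.5 mouth [-2.87 -0.9   4.22] F [-7.7 -2.8 24.2] T [-0.31  1.68  0.03] lat [-4.36 -1.38] op24.29 t35.88
STOP axial
(array([-0.00436194, -0.00138023]), 0.0004999999999999996)
```

It stopped hard at z=4.2 mm in my frame. That puts the seat 134.8 mm above the bench, matching the stated 135 mm, so it is home. The force also peaked and then reversed as the ball went past. Easing off, releasing, retreating and checking.

Run:
```python
from st import *
F=frame();b=np.load("base.npy");E=eul(toolM(-13))
r.servo_line(S+F[:,:2]@np.array([-.003,-.00095])+F[:,2]*(L+.0035),E,speed=.04)
m,f,t,s=where(F);print(m,f-b,s["clock"])
r.let_go()
m,f,t,s=where(F);print(m,f-b,s["opening"])
r.servo_line(S+F[:,:2]@np.array([-.003,-.00095])+F[:,2]*(L+.09),E,speed=.2)
m,f,t,s=where(F);print(m,f-b)
r.reach([.38,-.15,.45],[180,0,90])
r.wait(.3)
d={n:r.snapshot(n) for n in("scene","top")};s=r.sense();print(s["contact_force"],s["clock"])
pickle.dump(d,open("s6.pkl","wb"))
crop(d["top"],190,150,245,250,6,"t6.png");crop(d["scene"],220,140,270,190,11,"s6.png")
cv2.imwrite("pics/full6.png",cv2.resize(d["scene"]["frame"][:,:,::-1],(800,600)))
```

```text
[-2.99642659 -0.91988785  4.30552275] [-3.22891342 -1.96940978 10.94112308] 36.1333
[-3.01445237 -0.95975992  3.49275993] [-0.07144994 -0.11031149  0.98328318] 0.0878413723177644
[-3.30848142 -0.9172208  89.44629749] [-0.61500064 -0.7045514   0.28065227]
[ 0.23006337  0.56922823 -0.19870876] 39.3333
```

View pics/s6.png

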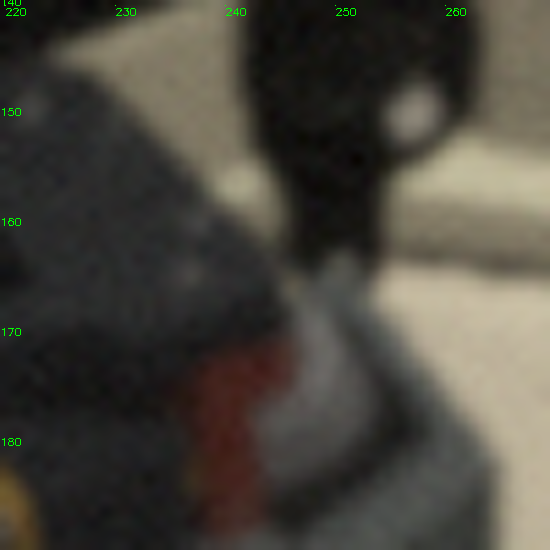

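View pics/t6.png

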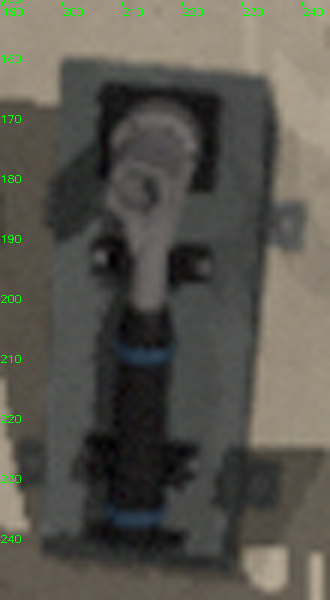

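View pics/full6.png

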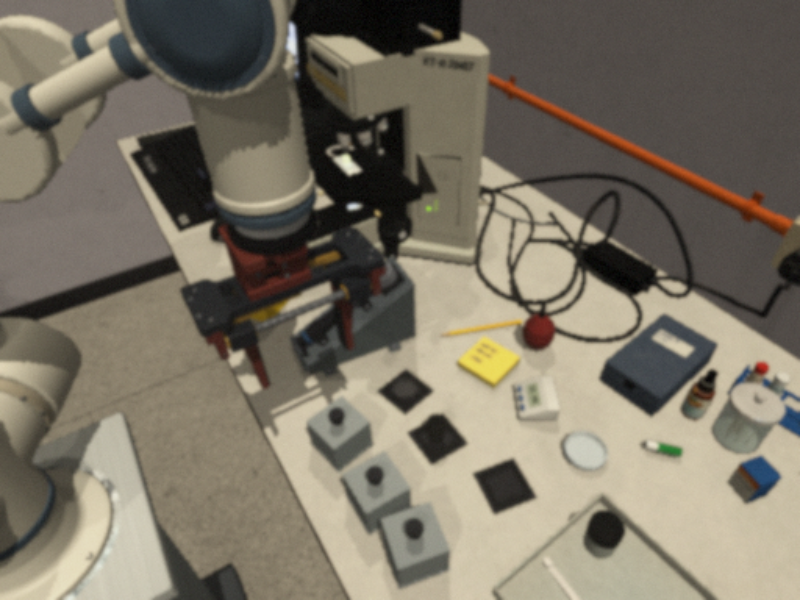

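The socket is on the drive (top px about 211,182) and all three covers stand upright. I'll move the arm clear for one unobstructed look and overlay the seated model.

Run:
```python
from st import *
from ov import CT,CS
r.move_joints([-60,5.22,70.5,0,104.3,-3.2]);r.wait(.3)
d={n:r.snapshot(n) for n in("scene","top")};print(r.sense()["clock"],r.sense()["contact_force"].round(2))
pickle.dump(d,open("s7.pkl","wb"))
F=frame();H=S+F@np.array([-.003,-.00093,.0043])
print("seat",H)
Q=F@Ro.from_euler("z",-13,degrees=True).as_matrix();b=np.array([[1,1],[-1,1],[-1,-1],[1,-1],[1,1]])*.012
th=np.linspace(0,2*np.pi,37)
for dh in(0,):
    W=[H+np.c_[b,0*b[:,0]+.046]@Q.T,H+np.c_[b,0*b[:,0]+.015]@Q.T,H+np.c_[.0185*np.cos(th),.0185*np.sin(th),0*th]@Q.T,H+np.c_[.013*np.cos(th),.013*np.sin(th),0*th]@Q.T]
    crop(d["top"],200,160,228,194,17,"a.png",lines=[w+CT for w in W]);crop(d["scene"],225,150,262,190,14.5,"b.png",lines=[w+CS for w in W])
    crop(d["scene"],225,150,262,190,14.5,"b0.png")
A=[cv2.resize(cv2.imread("pics/%s.png"%k),(w,400)) for k,w in(("a",260),("b",270),("b0",270))];cv2.imwrite("pics/v7.png",np.clip(np.concatenate(A,1)*1.4,0,255).astype(np.uint8))
```

```text
41.075 [ 0.77  0.88 -0.17]
seat [0.59926099 0.08836081 0.13488826]
```

View pics/v7.png

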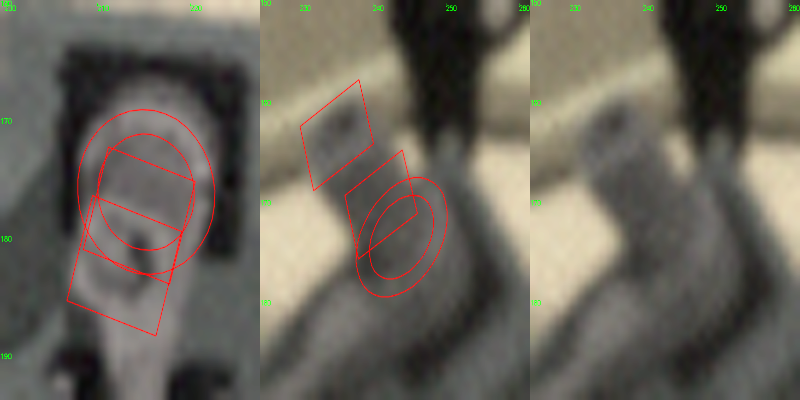

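Run:
```python
from station import r
print(r.hand_in(), r.sense()["clock"])
```

```text
the job is handed in; nothing more can be done
the job is handed in; nothing more can be done
```

The socket is on the ratchet's square drive and released, and I handed the job in at about 41 s with the arm clear. No verdict was reported.

- **Covers:** I had to lift all three. The socket was in the third pot, on the far right from the rest. The left pot held the dust cap and the middle one the eyepiece; I left both in place. In the last pictures all three covers stand upright on the bench, and the timer, dish and note block look undisturbed. I left the yellow look-alike alone.
- **Fitting the socket:** My first approach touched the edge of the drive about 3 mm off. I backed off, shifted 3 mm towards the robot and followed the side forces onto the drive.
- **Ball:** The push force peaked briefly, then turned to a slight pull as the ball passed into its groove. The peak I saw was only about 4 N, below the stated 8 to 10 N. I sampled the force only every millimetre, so I may have missed the top of it.
- **Fully home:** The socket then hit a hard stop and moved no further under 24 N. That puts the seat at 134.9 mm, against the stated 135 mm or so.
- **Last check:** The socket stayed on the drive after release, with no visible gap at the head. In the scene picture its top end sat about 1 px (2–3 mm) higher than my model. A similar shift showed while I still held the socket, so I put it down to camera calibration. I couldn't see the ball itself.

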